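# Pre-run check of a tube rotator: trip test, then find and hold the drum's heavy side

## Robot

A 6-joint arm with a two-finger parallel gripper is mounted at the origin on the work surface. World frame = base frame: x ahead of the robot, y to its left, z up, the work surface at z = 0. Lengths are in m, angles in rad, forces in N, time in s.
With the tool pointing down it reaches from about 0.275 to 0.85 m from the base axis. Payload 19 kg.
Tool frame: the origin (TCP) lies on the centre line of the jaws, within the pads' length; the fingertips stand 17 mm ahead of it and the grasp point (between the pads) lies 2 mm behind it; z points along the fingers, y is the line along which they close (so a half turn about z gives the same grasp; the last joint's range is limited). The gripper opens to 85 mm and grips with 20 to 120 N. Pads are 22 mm wide; open, the fingers measure 114 mm over their backs; the gripper's body (76 mm by 85 mm) begins 54 mm behind the grasp point. The pads swing forward as they close: fully open they stand 13 mm farther back than shut.
Start: joints at [-1.476, 0.15, 1.437, -0, 1.554, -0.134], TCP at [0.13, -0.56, 0.218] pointing down, gripper open.
Joint ranges: [-2.8, 2.8], [-0.68, 2.1], [0.12, 2.68], [-1.39, 4.53], [0.16, 2.79], [-2.81, 2.81]. Speed limits (rad/s): [1.89, 1.89, 2.22, 3.01, 3.01, 3.01].

## Interface

Orientations are given as a rotation vector (axis times angle).
In Python, from plant import manip gives the robot as it stands.
- The arm moves only by the shell command python3 -m creep 'ROWS'. ROWS is JSON, one flat list of numbers, 7 for each row, row after row: the opening, from 0 (shut) to 1 (fully open), then the shift along the world's x, y, z each as a share of 25 mm, from -1 to 1, then the turn, a rotation vector about the world's x, y, z each as a share of 180 degrees, from -1 to 1. In form: [fingers, tx, ty, tz, wx, wy, wz, fingers, tx, ty, tz, wx, wy, wz, ...]. A call has 1 to 8 rows; each row shifts and turns the commanded pose from where the row before left it; what a row does not reach is not made up. A row lasts 1/12 s, in which the tool goes at most 41.7 mm and 7.16 degrees, less where a joint would pass 70% of its speed; a pose out of reach is approached as far as the arm can. A call with a number of a shift or a turn outside -1 to 1 is refused whole. A call with a gripper value outside its range is refused whole. The fingers move at their own pace and stop on an object; the grip force is fixed at half the most. Time passes only in rows, so rows that do not move let the fingers close. It gives the time, the measured TCP pose, the force, the opening and the grip force at its end, in the units of the state.
- manip.observe(): the state, without advancing time (a new reading comes with each control period).
- manip.get_image(name): name is "scene" or "top" or "wrist"; returns a dict with "pixels" (420x560x3 uint8, blue, green, red), "z_map" (420x560 float32, m along the optical axis (not along the pixel's ray), 0 where there is no reading), "fx", "fy", "cx", "cy" (pixels), "R" (3x3) and "t" (3): a world point X has camera coordinates R X + t. Camera axes: x right, y down, z forward; pixel columns grow to the right and rows downward; lengths in m; the calibration is good to about 2 mm. A picture is of the moment at which its call begins.
- manip.finish_job(): hands the job in; it is judged then, once.
Trained networks look in a picture, given as the dict that the camera call returned (one of the last four; its "shot" number tells which), for a name from the list of things; names that differ only in an ending like _2 or _b are one class to them, and where a whole thing is asked for, a point or a joint stands for the part that bears it (a point fixed in the world has none). Each returns a list of dicts, best first, with "conf" (0 to 1); they miss things now and then, are a little off and sometimes report something else, mostly with a low value. They report only what shows in the picture. A call takes as long as a camera call. They do not tell look-alikes from the thing itself.
- manip.find_in(picture, name): "rect" ([left, top, right, bottom] in pixels, round what is visible of it).
- manip.landmark_of(picture, name): "point" ([row, column] in pixels: a listed point, or the origin of a listed thing).
The state is a dict: "clock": time; "joints": joint angles; "qvel": joint speeds; "joint_efforts": joint torques, N m; "tool_pos": TCP position; "orientation": TCP orientation; "force": force on the tool from outside, world axes, zero at the start; "wrist_torque": the same for the moment, N m; "opening": opening from 0.0 (shut) to 1.0 (fully open); "gripper_force": force on a finger pad.
Only numpy, scipy, OpenCV 4.12 (cv2) and the standard library are available. Lean on these libraries where they do the work, as an engineer would, in place of code of your own. Each camera call takes 0.05 s, during which the arm holds its last target. There are 200 camera calls.

## Task

Do the pre-run check of the tube rotator: press the test button of its trip switch so that the lever drops, then lift the lever back until it stands up by itself again. Then turn the rotator's drum by its crank handle at least once right round, feel where its hidden heavy side is, and bring that heavy side straight down, as nearly as you can feel it. Finish while gripping the handle and holding the drum still like that, with the lever still up and the other things on the bench left where they are.

Things in the scene. Friction and masses are not known exactly. Their poses are not given: they have to be found in the camera images.
- drum (a joint): Angle of the rotator's closed drum, rad, endless both ways. 0: crank handle straight above the axle; growing values carry it from the top towards +x of rotator_hub, then down. Stiff axle (dry friction about 0.22 N m): the drum stays where it is left. Its heavy side is a slipped weight closed inside, at a different fixed angle each time, unseen.
- rotator_hub (a point): Centre of the drum on its level axle, 150 mm above the table, fixed to the stand. Axes: y along the axle (motor housing on +y, crank handle on -y), z up. Feel at the handle, 50 mm from the axle: turning takes 7 to 8.5 N where the heavy side rises past axle height, 0 to 2 N where it comes down past it, about 4.4 N when it is straight below or above. Without the weight the drum is in balance.
- rotator: The tube rotator, fixed. Origin: on the table under the drum's centre; axes as rotator_hub. The drum with its ring of small tubes is 136 mm across and 70 mm long (35 mm each way along y). White motor housing 110 x 85 x 200 mm, top 214 mm above the table, from 45 to 130 mm along +y. Grey base plate 14 mm high under drum and housing.
- handle: The crank handle: round black bar, 18 mm thick, 88 mm long, parallel to the axle, 50 mm from it, out of the drum's -y face; 24 mm end flange 33 to 37 mm beyond this point. It spins freely on its pin, so it can stay gripped from above through whole turns without turning the gripper. Origin: on its centre line, 100 mm from the drum's centre (65 mm out from the face), to grip here. Its axes spin with the bar.
- trip: The trip switch, fixed: grey case 90 (x) x 150 (y) mm, 55 mm high; a raised block, 70 x 60 mm and 85 mm high, carries the test button on the +y half; the lever stands on the -y half. Origin: middle of its underside; the lever falls towards -x.
- trip_button_top (a point): Centre of the top of the test button: a round black cap 28 mm across standing about 12 mm proud of the raised block, 97 mm above the table when up. Press straight down.
- trip_button (a joint): Travel of the test button, m: 0 up, 0.006 fully down. A spring pushes back with 1.5 N at first and 4.5 N fully down. At 4 to 5 mm it tips the lever over.
- trip_lever (a joint): Swing of the trip lever, rad: 0 standing (leaning 0.26 rad past vertical, against its stop), 1.92 dropped (lying forward, just below level). By its weight it stays up only between 0 and 0.26; beyond, it falls to 1.92. It moves nearly freely.
- trip_lever_tip (a point): Centre of the lever's end knob, 70 mm from the pivot: a round black bar 18 mm thick and 20 mm long, parallel to the pivot's axis; pinch it on its two ends (20 mm). The steel stem is 10 mm thick. About 133 mm above the table when up; 59 mm when dropped, then hanging about 45 mm in front of the case, free on all sides.
- trip_pivot (a point): Pivot of the lever, 65 mm above the table, fixed to the trip switch. Axes: y along the pivot's axis, z up; the lever turns in the x-z plane and falls towards -x. The test button lies 80 mm along +y and 12 mm along -x of it.
- bottle: Bystander: clear plastic bottle with a blue cap, 56 mm across, 130 mm tall. Origin at the middle of its underside.
- jar: Bystander: yellow plastic jar, 72 mm across, 85 mm tall. Origin at the middle of its underside.
- rack: Bystander: blue tube rack, 75 x 170 x 45 mm, with small tube caps standing 12 mm out of it. Origin at the middle of its underside.
- beaker: Bystander: open glass beaker, 68 mm across, 90 mm tall. Origin at the middle of its underside.
- tipbox: Bystander: clear pipette-tip box with a yellow top, 85 x 125 x 57 mm. Origin at the middle of its underside.
- marker: Bystander: black marker pen lying down, 14 mm thick, 149 mm long. Origin at its centre line, middle of its length, underside.
- pipette: Bystander: white hand pipette lying down, about 235 mm long and 24 mm high. Origin at the middle of its underside.
Not all that is in view belongs to the job. What is shaped like the trip but pink is not meant.

How it is judged:
On the way, in this order (a step that is already met when the one before it is completed fails the run):
1. the test button is pressed (value of joint trip_button above 0.0025 m).
2. the lever has dropped (value of joint trip_lever above 1.6 rad), for 0.1 s.
3. the lever is lifted back and stands without being touched (value of joint trip_lever below 0.2 rad and contact force between the fingers and trip below 0.1 N), for 0.2 s.
4. the drum has been turned right round ((value of joint drum above 5.2 rad or value of joint drum below -5.2 rad)).
At the end, for the whole second after the job is handed in: The drum's heavy side is within about 25 degrees of straight below the axle, the drum is at rest, the fingers grip the crank handle with at least 2 N, the trip lever stands up (below 0.2 rad) and the test button is up (z of slug_c0 in the frame of rotator_hub below -0.0326 m and contact force between the fingers and handle above 2 N and velocity of joint drum between -0.1 and 0.1 rad/s and value of joint trip_lever below 0.2 rad and value of joint trip_button below 0.002 m); the arm keeps its last pose, push and grip.
It fails at once if a bystander is shifted by more than 30 mm (distance of any of bottle, jar, rack, beaker, tipbox, marker, pipette from where it was at the start of the episode above 0.03 m).
It also fails if it takes over 72 s, if anything falls off the work surface, if the arm or the gripper's body presses on something with over 40 N, if the wrist force passes 120 N, or if a joint passes its speed limit or range.

## Working session

There is one attempt and no reset: what is moved stays moved. The work goes in short steps, Python scripts to look and compute and a shell command to move; the robot and the scene stay as the last step left them, time stands still between calls to the robot, and variables do not carry over. Pictures are saved under pics/ and viewed, at most 10 in all, crops included, and the job is handed in when it is done.

```bash
mkdir -p pics
cat > h.py <<'E'
import numpy as np, cv2
from plant import manip
def px2w(p,r,c,win=2,plane=None):
    if plane is None:
        z=p["z_map"][int(r)-win:int(r)+win+1,int(c)-win:int(c)+win+1]; z=z[z>0]; z=np.median(z) if z.size else np.nan
        X=np.array([(c-p["cx"])/p["fx"]*z,(r-p["cy"])/p["fy"]*z,z]); return p["R"].T@(X-p["t"])
    d=p["R"].T@np.array([(c-p["cx"])/p["fx"],(r-p["cy"])/p["fy"],1]); o=-p["R"].T@p["t"]
    return o+d*(plane-o[2])/d[2]
E
python3 - <<'E'
from h import *
np.set_printoptions(precision=3,suppress=True)
P=[]
for n in("scene","top"):
    p=manip.get_image(n); P.append(p["pixels"]); 
    cv2.imwrite(f"pics/{n}0.png",p["pixels"])
    for k,pl in (("trip_button_top",.097),("trip_lever_tip",.133),("trip_pivot",.065),("handle",None),("rotator_hub",.15),("rotator",0),("trip",0)):
        for d in manip.landmark_of(p,k)[:2]:
            r,c=d["point"]; print(n,k,round(d["conf"],2),int(r),int(c),px2w(p,r,c),px2w(p,r,c,plane=pl) if pl is not None else '')
o=manip.observe();print(o)
E
```

```text
scene trip_button_top 0.57 120 287 [0.559 0.466 0.094] [0.559 0.462 0.097]
scene trip_button_top 0.51 160 276 [0.516 0.262 0.095] [0.516 0.26  0.097]
scene trip_lever_tip 0.64 120 303 [0.605 0.405 0.134] [0.605 0.407 0.133]
scene trip_lever_tip 0.39 164 294 [0.564 0.189 0.138] [0.564 0.195 0.133]
scene trip_pivot 0.85 141 296 [0.584 0.399 0.06 ] [0.584 0.392 0.065]
scene trip_pivot 0.59 184 283 [0.534 0.195 0.055] [0.533 0.185 0.065]
scene handle 0.63 290 291 [ 0.531 -0.301  0.202] 
scene rotator_hub 0.56 264 292 [ 0.538 -0.23   0.198] [ 0.54 -0.19  0.15]
scene rotator 0.68 303 292 [ 0.532 -0.333  0.198] [ 0.542 -0.192  0.   ]
scene trip 0.91 150 299 [0.591 0.36  0.052] [0.596 0.426 0.   ]
scene trip 0.73 395 200 [ 0.335 -0.457  0.056] [ 0.327 -0.429  0.   ]
top trip_button_top 0.55 210 205 [0.503 0.267 0.097] [0.503 0.267 0.097]
top trip_button_top 0.46 190 135 [0.562 0.464 0.098] [0.562 0.464 0.097]
top trip_lever_tip 0.42 187 230 [0.562 0.191 0.141] [0.563 0.192 0.133]
top trip_pivot 0.75 196 234 [0.545 0.186 0.077] [0.547 0.187 0.065]
top trip_pivot 0.64 181 158 [0.592 0.408 0.07
[... 169 characters left out ...]
0 [ 0.523 -0.156  0.207] [ 0.547 -0.186  0.   ]
top rotator 0.29 207 203 [0.513 0.273 0.095] [0.522 0.289 0.   ]
top trip 0.97 197 220 [0.545 0.231 0.054] [0.551 0.238 0.   ]
top trip 0.64 180 152 [0.598 0.428 0.057] [0.607 0.444 0.   ]
{'clock': 0.8, 'joints': array([-1.476,  0.15 ,  1.437, -0.   ,  1.554, -0.134]), 'qvel': array([-0.   , -0.   ,  0.001,  0.   ,  0.001, -0.002]), 'joint_efforts': array([  0.001, -71.273, -57.104,  -0.   ,   0.001,   0.   ]), 'tool_pos': array([ 0.13 , -0.56 ,  0.218]), 'orientation': array([-3.121, -0.358,  0.   ]), 'force': array([-0.191, -0.173,  0.964]), 'wrist_torque': array([-0.032, -0.02 ,  0.009]), 'gripper_force': 0.0, 'opening': 0.9973450076828722}
```

View pics/scene0.png

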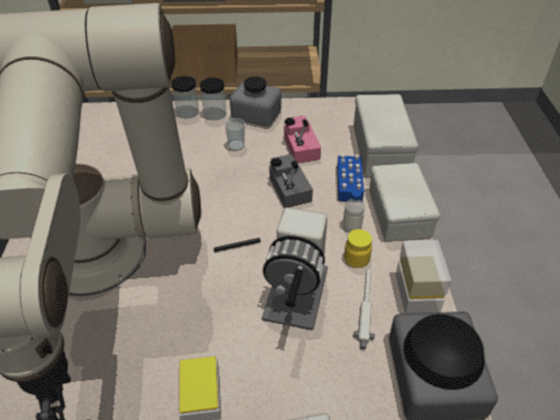

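View pics/top0.png

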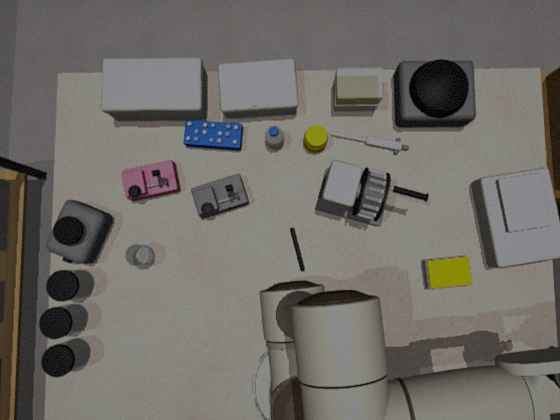

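The scene shows the grey trip at top-view (197,220), with its button at (210,205) and lever at (187,230). The pink look-alike is at (180,152). The crank handle points up at (193,413). Next I'll get the yaws from depth.

Run:
```python
from h import *
np.set_printoptions(precision=3,suppress=True)
p=manip.get_image("top")
v,u=np.mgrid[0:420,0:560]; z=p["z_map"]
C=np.stack([(u-p["cx"])/p["fx"]*z,(v-p["cy"])/p["fy"]*z,z],-1)-p["t"]
W=C@p["R"]; 
def pts(r0,r1,c0,c1,z0,z1):
    q=W[r0:r1,c0:c1].reshape(-1,3); return q[(q[:,2]>z0)&(q[:,2]<z1)]
def rect(q):
    (c,s,a)=cv2.minAreaRect((q[:,:2]*1000).astype(np.float32)); print("rect",c,s,a,len(q))
rect(pts(165,220,188,252,.03,.16))      # trip
rect(pts(165,220,188,252,.078,.09))     # block
q=pts(165,220,188,252,.092,.105); print("button",q.mean(0),len(q))
q=pts(165,220,215,252,.115,.16); print("knob",q.mean(0),len(q),np.median(q[:,2])); rect(q)
rect(pts(150,235,315,350,.19,.23)) # housing
q=pts(175,210,393,432,.18,.23); rect(q); print("handle",q.mean(0),np.percentile(q[:,2],[10,50,90])); rect(q[q[:,2]>.196])
```

```text
rect (549.7437133789062, 233.11851501464844) (95.38115692138672, 150.5384979248047) 17.74065589904785 1619
rect (540.215087890625, 239.95709228515625) (79.36309814453125, 122.90848541259766) 19.558046340942383 424
button [0.513 0.257 0.097] 90
knob [0.561 0.194 0.138] 53 0.13921743236301157
rect (562.4763793945312, 194.8186798095703) (18.74118995666504, 19.3911190032959) 17.176692962646484 53
rect (562.1488647460938, -92.43524932861328) (67.39535522460938, 119.34333038330078) 88.77645874023438 990
rect (534.694580078125, -285.8162536621094) (94.00501251220703, 20.498577117919922) 74.46475982666016 253
handle [ 0.535 -0.287  0.202] [0.197 0.202 0.206]
rect (535.3488159179688, -285.8905029296875) (93.7975845336914, 19.19822883605957) 74.46475982666016 233
```

```bash
A=1
python3 -m creep '[0,0.42,0.9,0.5,0,0,0.003, 0,0.42,0.92,0.5,0,0,0.003, 0,0.42,0.92,0,0,0,0.003, 0,0.42,0.92,0,0,0,0.003, 0,0.42,0.92,0,0,0,0.003, 0,0.42,0.92,0,0,0,0.003, 0,0.42,0.92,0,0,0,0.003, 0,0.42,0.92,0,0,0,0.003]'
python3 -m creep '[0,0.42,0.92,0,0,0,0, 0,0.42,0.92,0,0,0,0, 0,0.42,0.92,0,0,0,0, 0,0.42,0.92,0,0,0,0, 0,0.42,0.92,0,0,0,0, 0,0.42,0.92,0,0,0,0, 0,0.42,0.92,0,0,0,0, 0,0.42,0.92,0,0,0,0]'
python3 -m creep '[0,0.42,0.92,0,0,0,0, 0,0.42,0.92,0,0,0,0, 0,0.42,0.92,0,0,0,0, 0,0.42,0.92,0,0,0,0, 0,0.42,0.92,0,0,0,0, 0,0.42,0.92,0,0,0,0, 0,0.42,0.92,0,0,0,0, 0,0.42,0.92,0,0,0,0]'
python3 -m creep '[0,0.42,0.92,0,0,0,0, 0,0.42,0.92,0,0,0,0, 0,0.42,0.92,0,0,0,0, 0,0.42,0.92,0,0,0,0, 0,0.42,0.92,0,0,0,0, 0,0.42,0.92,0,0,0,0, 0,0.42,0.92,0,0,0,0, 0,0.42,0.92,0,0,0,0]'
python3 - <<'E'
from h import *
np.set_printoptions(precision=3,suppress=True)
for n in("top","scene"):
    p=manip.get_image(n)
    v,u=np.mgrid[0:420,0:560]; z=p["z_map"]
    C=np.stack([(u-p["cx"])/p["fx"]*z,(v-p["cy"])/p["fy"]*z,z],-1)-p["t"]
    W=(C@p["R"])[z>0].reshape(-1,3)
    a=np.radians(-15.5); B=np.array([[np.cos(a),np.sin(a),0],[-np.sin(a),np.cos(a),0],[0,0,1]])
    L=(W-np.array([.5324,-.2955,0]))@B.T   # handle-based rotator axes
    for y0,y1,nm,zm in((.07,.13,"drum",.1),(-.03,.03,"bar",.1),(.15,.225,"housing",.2)):
        m=(L[:,1]>y0)&(L[:,1]<y1)&(abs(L[:,0])<.12)&(L[:,2]>zm)&(L[:,2]<.25); q=L[m]
        from scipy.optimize import least_squares
        if nm=="housing": print(n,nm,np.percentile(q[:,0],[1,99]),np.median(q[:,2])); continue
        R0=.068 if nm=="drum" else .009
        s=least_squares(lambda c:np.hypot(q[:,0]-c[0],q[:,2]-c[1])-R0,[0,.15 if nm=="drum" else .195],loss="soft_l1",f_scale=.003)
        print(n,nm,len(q),s.x)
E
```

```text
clock: 1.52
tool_pos: [0.2147, -0.3753, 0.2427]
orientation: [3.105, 0.476, 0.0]
force: [0.9, 0.6, 0.3]
opening: -0.004
gripper_force: 0.0
clock: 2.18
tool_pos: [0.2986, -0.1913, 0.2429]
orientation: [3.105, 0.475, 0.001]
force: [0.8, -0.4, 0.3]
opening: -0.001
gripper_force: 0.0
clock: 2.85
tool_pos: [0.3827, -0.0072, 0.2429]
orientation: [3.105, 0.476, 0.001]
force: [0.5, -0.4, 0.6]
opening: -0.002
gripper_force: 0.0
clock: 3.52
tool_pos: [0.4667, 0.1769, 0.2427]
orientation: [-3.105, -0.476, -0.0]
force: [0.7, -0.6, 0.7]
opening: -0.005
gripper_force: 0.0
top drum 1132 [-0.02   0.145]
top bar 155 [0.001 0.195]
top housing [-0.075  0.033] 0.2138282719044299
scene drum 1286 [-0.02   0.145]
scene bar 185 [0.002 0.195]
scene housing [-0.071  0.036] 0.21352249692793332
```

```bash
python3 -m creep '[0,0.41,0.85,-0.3,0,0,0, 0,0.41,0.85,-0.8,0,0,0, 0,0.41,0.85,-1,0,0,0, 0,0.41,0.85,-1,0,0,0, 0,0,0,-1,0,0,0, 0,0,0,-0.4,0,0,0, 0,0,0,0,0,0,0]'
python3 - <<'E'
from h import *
for n in("wrist","scene"):
    p=manip.get_image(n); cv2.imwrite(f"pics/{n}1.png",p["pixels"])
    if n=="wrist":
        for d in manip.landmark_of(p,"trip_button_top")[:2]: print(d, px2w(p,*d["point"],plane=.097))
E
```

```text
clock: 4.2
tool_pos: [0.5062, 0.2597, 0.1279]
orientation: [3.104, 0.476, -0.006]
force: [-0.1, -0.2, 0.8]
opening: 0.001
gripper_force: 0.0
{'point': [228.8, 276.5], 'conf': 0.56} [0.51036045 0.26532092 0.097     ]
{'point': [249.5, 52.6], 'conf': 0.18} [0.45169727 0.40335737 0.097     ]
```

View pics/wrist1.png

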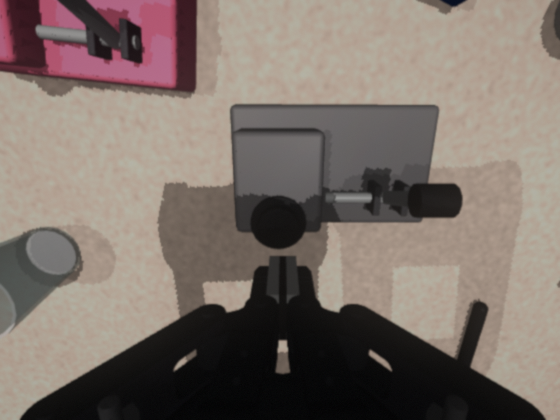

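```bash
python3 -m creep '[0,0.14,0.18,-0.2,0,0,0, 0,0,0,-0.36,0,0,0, 0,0,0,0,0,0,0]'
python3 -m creep '[0,0,0,-0.12,0,0,0, 0,0,0,-0.12,0,0,0, 0,0,0,0,0,0,0]'
```

```text
clock: 4.6
tool_pos: [0.5106, 0.2649, 0.115]
orientation: [3.105, 0.476, -0.001]
force: [-0.2, 0.7, -0.5]
opening: 0.002
gripper_force: 0.0
clock: 4.85
tool_pos: [0.5107, 0.2649, 0.1096]
orientation: [3.105, 0.476, -0.001]
force: [0.4, -1.5, -0.9]
opening: -0.001
gripper_force: 0.0
```

```bash
python3 -m creep '[0,0,0,-0.08,0,0,0, 0,0,0,0,0,0,0]'
python3 -m creep '[0,0,0,-0.04,0,0,0, 0,0,0,0,0,0,0]'
python3 - <<'E'
from h import *
p=manip.get_image("wrist"); cv2.imwrite("pics/wrist2.png",p["pixels"])
print(manip.observe()["force"])
E
```

```text
clock: 5.02
tool_pos: [0.5108, 0.265, 0.108]
orientation: [-3.105, -0.476, 0.0]
force: [0.2, 0.0, -0.6]
opening: 0.004
gripper_force: 0.0
clock: 5.18
tool_pos: [0.5109, 0.265, 0.1071]
orientation: [-3.105, -0.476, 0.0]
force: [0.8, -0.2, 0.4]
opening: 0.002
gripper_force: 0.0
[-0.05691398 -0.46090954  1.00318581]
```

View pics/wrist2.png

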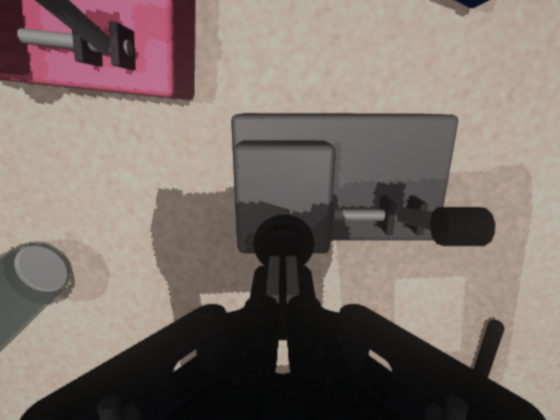

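The wrist view shows the lever knob still up at (225,462), and the fingertips at (258,283) over the near part of the cap at (240,285). I can't feel any contact yet, so I'll keep going down in small steps.

```bash
for i in 1 2 3; do echo; done
python3 -m creep '[0,0.1,0,-0.08,0,0,0, 0,0,0,0,0,0,0]' | grep -E "pos|force"
python3 -m creep '[0,0,0,-0.08,0,0,0, 0,0,0,0,0,0,0]'| grep -E "pos|force"
python3 -m creep '[0,0,0,-0.04,0,0,0, 0,0,0,0,0,0,0]'| grep -E "pos|force"
python3 - <<'E'
from h import *
p=manip.get_image("wrist"); print(manip.observe()["force"])
for k in ("trip_lever_tip","trip_button_top"):
  for d in manip.landmark_of(p,k)[:2]: print(k,d)
E
```

```text
tool_pos: [0.5137, 0.265, 0.1049]
force: [-0.5, -0.6, -0.4]
gripper_force: 0.0
tool_pos: [0.5133, 0.2649, 0.1028]
force: [-0.0, 0.4, -0.4]
gripper_force: 0.0
tool_pos: [0.5133, 0.265, 0.102]
force: [-0.5, -0.1, -0.5]
gripper_force: 0.0
[ 0.06490757  0.18079813 -0.11740105]
trip_lever_tip {'point': [237.7, 464.2], 'conf': 0.57}
trip_button_top {'point': [259.8, 281.6], 'conf': 0.65}
```

Run:
```python
from h import *
np.set_printoptions(precision=3,suppress=True)
p=manip.get_image("scene"); q=manip.get_image("wrist")
for d in manip.landmark_of(q,"trip_button_top")[:2]: print(d,px2w(q,*d["point"],plane=.097),px2w(q,*d["point"],plane=.091))
print(px2w(q,264,282),px2w(q,280,282),px2w(q,300,282))
o=manip.observe()["tool_pos"]; 
for dz in (0,-.017):
  X=q["R"]@(o+[0,0,dz])+q["t"]; print("tcp px",X[1]/X[2]*q["fy"]+q["cy"],X[0]/X[2]*q["fx"]+q["cx"])
a=cv2.resize(p["pixels"][110:230,220:360],None,fx=4,fy=4,interpolation=cv2.INTER_CUBIC)[:480,:440]
b=cv2.resize(q["pixels"][200:320,230:330],None,fx=3.6,fy=4)
cv2.imwrite("pics/c3.png",np.hstack([a,b[:480]]))
```

```text
{'point': [259.6, 283.0], 'conf': 0.81} [0.51  0.264 0.097] [0.507 0.263 0.091]
[0.523 0.269 0.128] [0.523 0.269 0.142] [0.521 0.268 0.153]
tcp px 258.72649019646684 282.992718587549
tcp px 245.9260319926493 282.9153468949929
```

View pics/c3.png

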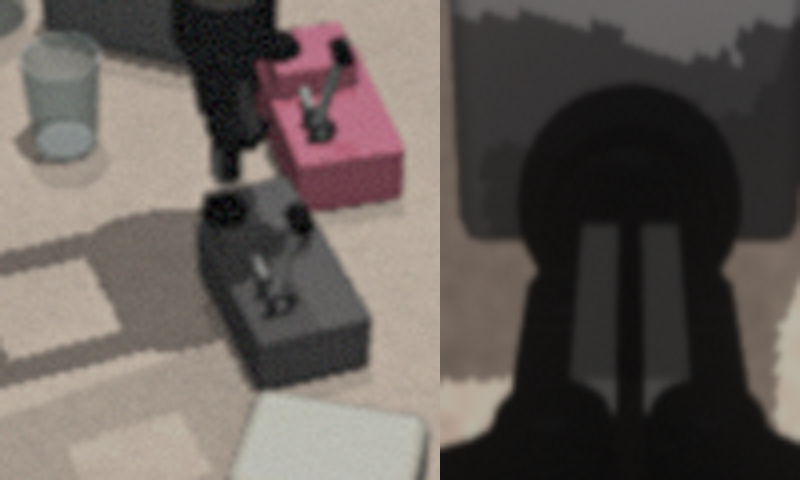

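Run:
```python
from h import *
np.set_printoptions(precision=3,suppress=True)
p=manip.get_image("scene")
for r in range(138,166,3): print(r,px2w(p,r,277,win=1))
o=manip.observe(); print(o["tool_pos"],o["force"],o["joints"])
for dz in (0,-.017,.02):
  X=p["R"]@(o["tool_pos"]+[0,0,dz])+p["t"]; print("tcp px",X[1]/X[2]*p["fy"]+p["cy"],X[0]/X[2]*p["fx"]+p["cx"])
```

```text
138 [0.517 0.241 0.193]
141 [0.517 0.221 0.198]
144 [0.516 0.218 0.19 ]
147 [0.516 0.221 0.177]
150 [0.517 0.252 0.141]
153 [0.517 0.252 0.131]
156 [0.518 0.281 0.096]
159 [0.517 0.267 0.095]
162 [0.517 0.251 0.097]
165 [0.517 0.249 0.087]
[0.513 0.265 0.102] [0.304 0.007 0.332] [0.343 0.221 1.592 0.    1.328 1.61 ]
tcp px 157.68623190551617 275.7451858138835
tcp px 162.07261675693485 275.7982829447392
tcp px 152.4424261885718 275.6817096147433
```

Both cameras put the real fingertips near z = 0.12 with the TCP at 0.102, so the tips sit higher than stated. I'll feel downward for the cap.

```bash
python3 -m creep '[0,-0.06,0,-0.2,0,0,0, 0,0,0,-0.2,0,0,0, 0,0,0,0,0,0,0]' | grep -E "pos|force"
python3 -m creep '[0,0,0,-0.12,0,0,0, 0,0,0,0,0,0,0]'| grep -E "pos|force"
python3 -m creep '[0,0,0,-0.12,0,0,0, 0,0,0,0,0,0,0]'| grep -E "pos|force"
python3 - <<'E'
from h import *
np.set_printoptions(precision=3,suppress=True)
p=manip.get_image("wrist"); print(manip.observe()["force"])
for k in ("trip_lever_tip","trip_button_top"):
  for d in manip.landmark_of(p,k)[:2]: print(k,d)
p=manip.get_image("scene")
for r in range(147,168,2): print(r,px2w(p,r,277,win=1))
E
```

```text
tool_pos: [0.5113, 0.2648, 0.0908]
force: [0.8, 0.2, -0.3]
gripper_force: 0.0
tool_pos: [0.5117, 0.2649, 0.0885]
force: [-0.1, 0.1, 0.2]
gripper_force: 0.0
tool_pos: [0.5118, 0.265, 0.0857]
force: [-1.4, 0.5, -0.3]
gripper_force: 0.0
[-0.412  0.671  0.237]
trip_lever_tip {'point': [246.5, 487.6], 'conf': 0.75}
147 [0.516 0.211 0.184]
149 [0.516 0.213 0.176]
151 [0.516 0.22  0.163]
153 [0.517 0.253 0.13 ]
155 [0.517 0.25  0.124]
157 [0.517 0.251 0.116]
159 [0.517 0.255 0.105]
161 [0.517 0.257 0.095]
163 [0.517 0.252 0.092]
165 [0.517 0.248 0.088]
167 [0.516 0.242 0.085]
```

```bash
python3 -m creep '[0,0,0,-0.12,0,0,0, 0,0,0,0,0,0,0]'| grep -E "pos|force:"
python3 -m creep '[0,0,0,-0.12,0,0,0, 0,0,0,0,0,0,0]'| grep -E "pos|force:"
python3 -m creep '[0,0,0,-0.08,0,0,0, 0,0,0,0,0,0,0]'| grep -E "pos|force:"
python3 -m creep '[0,0,0,-0.08,0,0,0, 0,0,0,0,0,0,0]'| grep -E "pos|force:"
python3 - <<'E'
from h import *
np.set_printoptions(precision=3,suppress=True)
p=manip.get_image("wrist"); print(manip.observe()["force"])
for k in ("trip_lever_tip","trip_button_top"):
  for d in manip.landmark_of(p,k)[:2]: print(k,d)
E
```

```text
tool_pos: [0.5119, 0.265, 0.0828]
force: [0.9, 0.5, 0.3]
gripper_force: 0.8
tool_pos: [0.5119, 0.265, 0.0799]
force: [0.9, 0.8, 2.9]
gripper_force: 1.5
tool_pos: [0.512, 0.265, 0.078]
force: [-0.4, -0.6, 4.8]
gripper_force: 2.0
tool_pos: [0.5121, 0.2651, 0.0772]
force: [-5.8, -2.4, 15.3]
gripper_force: 7.5
[-5.394 -1.966 14.866]
trip_lever_tip {'point': [321.7, 402.1], 'conf': 0.83}
```

```bash
python3 -m creep '[0,0,0,0.8,0,0,0, 0,0,0,1,0,0,0, 0.5,-0.2,-0.6,0.6,0,0,0, 0.5,-0.3,-0.8,0,0,0,0, 0.5,-0.3,-0.8,0,0,0,0, 0.5,-0.3,-0.8,0,0,0,0, 0.5,-0.26,-0.88,0,0,0,0, 0.5,0,0,0,0,0,0]'
python3 - <<'E'
from h import *
np.set_printoptions(precision=3,suppress=True)
for n in("wrist","top","scene"):
    p=manip.get_image(n); cv2.imwrite(f"pics/{n}4.png",p["pixels"])
    for k,z in (("trip_lever_tip",.059),("trip_pivot",.065)):
      for d in manip.landmark_of(p,k)[:2]: print(n,k,d,px2w(p,*d["point"]),px2w(p,*d["point"],plane=z))
print(manip.observe()["force"])
E
```

```text
clock: 8.35
tool_pos: [0.4769, 0.1655, 0.136]
orientation: [3.105, 0.474, -0.001]
force: [-0.5, 0.1, 0.3]
opening: 0.502
gripper_force: 0.0
wrist trip_lever_tip {'point': [209.6, 276.7], 'conf': 0.64} [0.482 0.172 0.067] [0.479 0.171 0.059]
wrist trip_pivot {'point': [116.6, 276.2], 'conf': 0.78} [0.547 0.192 0.07 ] [0.547 0.192 0.065]
top trip_lever_tip {'point': [173.0, 156.1], 'conf': 0.58} [0.605 0.396 0.14 ] [0.619 0.418 0.059]
top trip_pivot {'point': [181.2, 159.3], 'conf': 0.56} [0.592 0.403 0.077] [0.593 0.406 0.065]
top trip_pivot {'point': [255.4, 144.8], 'conf': 0.3} [0.38  0.462 0.003] [0.379 0.444 0.065]
scene trip_lever_tip {'point': [120.6, 305.4], 'conf': 0.45} [0.611 0.4   0.138] [0.621 0.512 0.059]
scene trip_pivot {'point': [182.6, 285.2], 'conf': 0.87} [0.539 0.19  0.068] [0.539 0.194 0.065]
scene trip_pivot {'point': [142.2, 298.8], 'conf': 0.79} [0.59  0.383 0.067] [0.591 0.386 0.065]
[ 0.99  -0.325 -0.546]
```

View pics/wrist4.png

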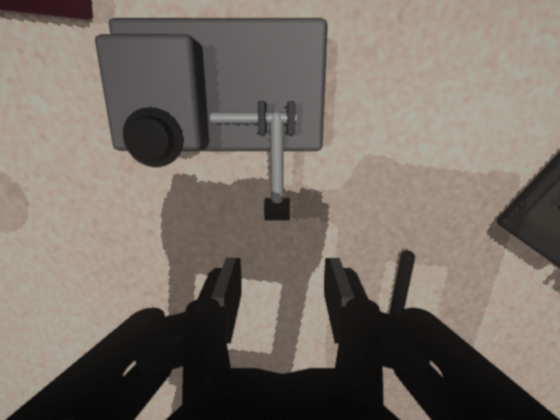

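The wrist view shows the lever dropped, with its knob at (209,277) roughly centred between the fingers. I'll go down and pinch it.

```bash
python3 -m creep '[0.5,0.1,0.2,-0.5,0,0,0, 0.5,0,0,-0.9,0,0,0, 0.5,0,0,-1,0,0,0, 0.5,0,0,-0.9,0,0,0, 0.5,0,0,-0.7,0,0,0, 0.5,0,0,-0.3,0,0,0, 0.5,0,0,0,0,0,0]'
python3 -m creep '[0,0,0,0,0,0,0, 0,0,0,0,0,0,0, 0,0,0,0,0,0,0, 0,0,0,0,0,0,0]'
python3 - <<'E'
from h import *
p=manip.get_image("wrist")
for d in manip.landmark_of(p,"trip_lever_tip")[:2]: print(d,px2w(p,*d["point"],plane=.059))
E
```

```text
clock: 9.38
tool_pos: [0.4795, 0.173, 0.0272]
orientation: [3.105, 0.476, -0.004]
force: [-0.6, -0.2, 0.1]
opening: 0.503
gripper_force: 0.0
clock: 9.72
tool_pos: [0.4813, 0.1719, 0.0301]
orientation: [3.103, 0.476, 0.003]
force: [1.2, -13.1, 1.8]
opening: 0.22
gripper_force: 58.5
{'point': [290.0, 284.9], 'conf': 0.65} [0.47997281 0.17070073 0.059     ]
```

```bash
python3 -m creep '[0,0,-0.04,0.45,0,0,0, 0,0.07,0.02,0.44,0,0,0, 0,0.13,0.04,0.42,0,0,0, 0,0.19,0.06,0.4,0,0,0]'
python3 -m creep '[0,0.25,0.08,0.36,0,0,0, 0,0.3,0.095,0.31,0,0,0, 0,0.35,0.11,0.26,0,0,0, 0,0.38,0.12,0.2,0,0,0]'
python3 - <<'E'
from h import *
p=manip.get_image("scene")
for d in manip.landmark_of(p,"trip_lever_tip")[:2]: print(d,px2w(p,*d["point"]))
E
```

```text
clock: 10.15
tool_pos: [0.4906, 0.1745, 0.0728]
orientation: [3.104, 0.476, 0.002]
force: [6.9, -4.5, -11.4]
opening: 0.217
gripper_force: 58.9
clock: 10.48
tool_pos: [0.5223, 0.1845, 0.1009]
orientation: [3.104, 0.476, -0.0]
force: [0.1, -9.1, -7.2]
opening: 0.216
gripper_force: 58.7
{'point': [170.2, 280.3], 'conf': 0.62} [0.52358941 0.16200208 0.14042687]
{'point': [123.0, 305.6], 'conf': 0.48} [0.61089663 0.39307477 0.13442381]
```

```bash
python3 -m creep '[0,0.41,0.12,0.13,0,0,0, 0,0.42,0.12,0.06,0,0,0, 0,0.42,0.12,-0.01,0,0,0, 0,0.4,0.12,-0.08,0,0,0, 0,0,0,0,0,0,0]'
python3 - <<'E'
from h import *
p=manip.get_image("wrist");cv2.imwrite("pics/w5.png",p["pixels"])
E
```

```text
clock: 11.0
tool_pos: [0.5652, 0.1975, 0.1035]
orientation: [-3.105, -0.476, -0.004]
force: [-0.2, -2.4, 8.6]
opening: 0.216
gripper_force: 58.5
```

View pics/w5.png

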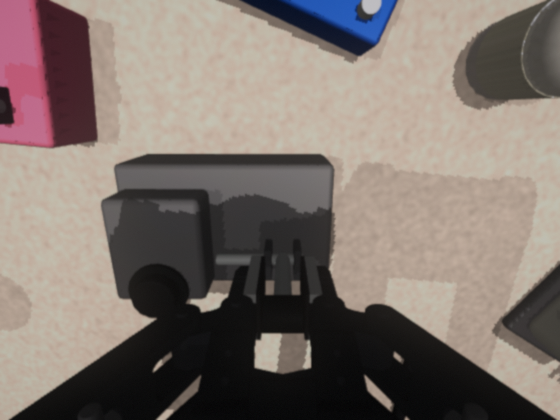

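The lever stands upright with its knob held between the pads at (315,282). I'll release it and rise clear.

```bash
python3 -m creep '[0.5,0,0,0,0,0,0, 0.5,0,0,0,0,0,0, 0.5,0,0,0,0,0,0, 0.5,0,0,0,0,0,0]'
python3 -m creep '[0.5,0,0,0.5,0,0,0, 0.5,0,0,1,0,0,0, 0.5,0,0,1,0,0,0, 0.5,0,0,1,0,0,0, 0.5,0,0,0.5,0,0,0]'
python3 - <<'E'
from h import *
np.set_printoptions(precision=3,suppress=True)
for n in("wrist","scene"):
    p=manip.get_image(n)
    for d in manip.landmark_of(p,"trip_lever_tip")[:2]: print(n,d,px2w(p,*d["point"]),px2w(p,*d["point"],plane=.133))
E
```

```text
clock: 11.38
tool_pos: [0.5634, 0.1972, 0.1024]
orientation: [-3.105, -0.476, -0.001]
force: [-0.2, 0.0, 0.8]
opening: 0.498
gripper_force: 0.0
clock: 11.8
tool_pos: [0.564, 0.1973, 0.2064]
orientation: [-3.105, -0.476, -0.006]
force: [0.7, 0.2, 0.8]
opening: 0.497
gripper_force: 0.0
wrist {'point': [217.3, 282.0], 'conf': 0.91} [0.566 0.198 0.141] [0.563 0.197 0.133]
wrist {'point': [73.6, 18.2], 'conf': 0.82} [0.61  0.394 0.141] [0.608 0.401 0.133]
scene {'point': [160.6, 296.8], 'conf': 0.47} [0.583 0.352 0.017] [0.573 0.212 0.133]
```

```bash
python3 -m creep '[0.6,0,0,1,0,0,0.0396, 0.6,0,0,1,0,0,0.0396, 0.6,-0.06,-0.6,1,0,0,0.0396, 0.6,-0.06,-1,0,0,0,0.0396, 0.6,-0.06,-1,0,0,0,0.0396, 0.6,-0.06,-1,0,0,0,0.0396, 0.6,-0.06,-1,0,0,0,0.0396, 0.6,-0.06,-1,0,0,0,0.0396]'
python3 -m creep '[0.6,-0.06,-1,0,0,0,0, 0.6,-0.06,-1,0,0,0,0, 0.6,-0.06,-1,0,0,0,0, 0.6,-0.06,-1,0,0,0,0, 0.6,-0.06,-1,0,0,0,0, 0.6,-0.06,-1,0,0,0,0, 0.6,-0.06,-1,0,0,0,0, 0.6,-0.06,-1,0,0,0,0]'|grep -E "pos|force:|orie"
python3 -m creep '[0.6,-0.06,-1,0,0,0,0, 0.6,-0.06,-1,0,0,0,0, 0.6,-0.06,-1,0,0,0,0, 0.6,-0.06,-1,0,0,0,0, 0.6,-0.06,-1,0,0,0,0, 0.6,-0.06,-0.6,0,0,0,0, 0.6,0,-0.4,0,0,0,0,0.6,0,0,0,0,0,0]'|grep -E "pos|force:|orie"
python3 - <<'E'
from h import *
np.set_printoptions(precision=3,suppress=True)
F=[]
for n in("wrist","scene")+("wrist",)*5:
    F.append(manip.observe()["force"])
    p=manip.get_image(n)
    if len(F)<3:
      cv2.imwrite(f"pics/{n}6.png",p["pixels"])
      for d in manip.landmark_of(p,"handle")[:2]: print(n,d,px2w(p,*d["point"]),px2w(p,*d["point"],plane=.195))
print(np.array(F),np.mean(F,0)); print(manip.observe()["joints"])
E
```

```text
clock: 12.67
tool_pos: [0.5538, 0.0561, 0.2757]
orientation: [-2.494, -1.908, 0.003]
force: [0.4, -0.9, 0.8]
opening: 0.603
gripper_force: 0.0
tool_pos: [0.5418, -0.144, 0.2756]
orientation: [-2.5, -1.899, 0.002]
force: [0.2, -0.1, -0.5]
gripper_force: 0.0
tool_pos: [0.5331, -0.294, 0.276]
orientation: [-2.502, -1.898, 0.001]
force: [-1.1, 0.3, -0.4]
gripper_force: 0.0
wrist {'point': [213.9, 284.3], 'conf': 0.96} [ 0.535 -0.292  0.204] [ 0.534 -0.295  0.195]
scene {'point': [267.2, 293.6], 'conf': 0.66} [ 0.54  -0.229  0.19 ] [ 0.539 -0.234  0.195]
scene {'point': [290.3, 292.9], 'conf': 0.52} [ 0.534 -0.302  0.202] [ 0.535 -0.297  0.195]
[[-1.095  0.257 -0.435]
 [ 0.821 -0.515 -0.51 ]
 [-0.241  0.142  0.144]
 [ 0.433 -0.855  0.215]
 [-0.308  0.15  -0.386]
 [-0.481  0.282  0.48 ]
 [ 0.051  0.3    0.383]] [-0.117 -0.034 -0.016]
[-0.628  0.209  1.25   0.     1.682 -0.357]
```

View pics/wrist6.png

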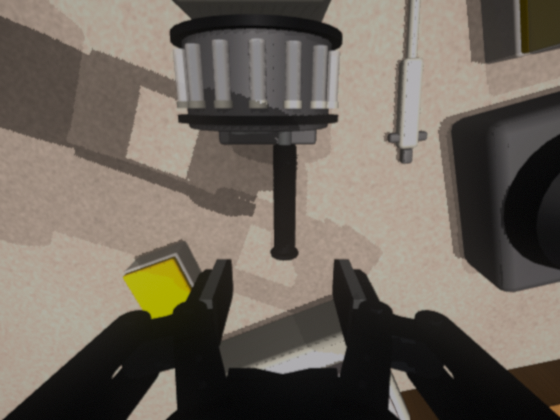

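The handle runs from (145,284) to (250,284), centred between the fingers and aligned with them. The free force bias is about zero. I'll go down and grip.

```bash
python3 -m creep '[0.6,0,0,-0.7,0,0,0, 0.6,0,0,-1,0,0,0, 0.6,0,0,-1,0,0,0, 0.6,0,0,-1,0,0,0, 0.6,0,0,-0.6,0,0,0, 0.6,0,0,-0.22,0,0,0, 0.6,0,0,0,0,0,0]'
python3 -m creep '[0,0,0,0,0,0,0, 0,0,0,0,0,0,0, 0,0,0,0,0,0,0, 0,0,0,0,0,0,0, 0,0,0,0,0,0,0]'
python3 - <<'E'
from h import *
print(manip.observe()["force"])
for i in range(3): manip.get_image("wrist"); print(manip.observe()["force"])
E
```

```text
clock: 15.03
tool_pos: [0.5331, -0.2924, 0.1632]
orientation: [-2.5, -1.9, 0.001]
force: [-0.3, 0.2, -0.6]
opening: 0.596
gripper_force: 0.0
clock: 15.45
tool_pos: [0.5341, -0.2932, 0.1658]
orientation: [2.499, 1.899, 0.002]
force: [2.8, -0.3, 6.5]
opening: 0.189
gripper_force: 58.5
[ 2.76924531 -0.28350621  6.54994024]
[ 2.67452295 -0.05487667  6.78024313]
[ 2.98384811 -0.71611857  6.21004198]
[2.33977992 0.69592243 6.10360651]
```

Run:
```python
import numpy as np
th=np.radians(25.5+15*np.arange(25)); P=np.c_[50*np.sin(th)*.964,-50*np.sin(th)*.267,50*np.cos(th)]
P-=P[0]; acc=np.zeros(3)
for k in range(1,25):
    s=np.round((P[k]-acc)/50,2); acc+=s*50; print(k,25.5+15*k,*("%.2f"%v for v in s))
```

```text
1 40.5 0.21 -0.06 -0.14
2 55.5 0.17 -0.05 -0.20
3 70.5 0.11 -0.03 -0.23
4 85.5 0.06 -0.01 -0.25
5 100.5 -0.02 0.00 -0.26
6 115.5 -0.07 0.02 -0.25
7 130.5 -0.14 0.04 -0.22
8 145.5 -0.19 0.05 -0.18
9 160.5 -0.22 0.07 -0.12
10 175.5 -0.25 0.06 -0.05
11 190.5 -0.25 0.07 0.01
12 205.5 -0.24 0.07 0.08
13 220.5 -0.21 0.06 0.15
14 235.5 -0.17 0.04 0.19
15 250.5 -0.11 0.04 0.23
16 265.5 -0.06 0.01 0.26
17 280.5 0.02 -0.00 0.26
18 295.5 0.07 -0.02 0.25
19 310.5 0.14 -0.04 0.22
20 325.5 0.19 -0.05 0.17
21 340.5 0.22 -0.07 0.12
22 355.5 0.25 -0.06 0.05
23 370.5 0.25 -0.07 -0.01
24 385.5 0.24 -0.07 -0.08
```

First half turn in small chunks, watching that the force stays sane.

```bash
f(){ grep -E "pos|^force:" | tee -a log.txt; }
python3 -m creep '[0,0.21,-0.06,-0.14,0,0,0,0,0.21,-0.06,-0.14,0,0,0]'|f
python3 -m creep '[0,0.17,-0.05,-0.2,0,0,0,0,0.17,-0.05,-0.2,0,0,0]'|f
python3 -m creep '[0,0.11,-0.03,-0.23,0,0,0,0,0.11,-0.03,-0.23,0,0,0]'|f
python3 -m creep '[0,0.06,-0.01,-0.25,0,0,0,0,0.06,-0.01,-0.25,0,0,0]'|f
python3 -m creep '[0,-0.02,0,-0.26,0,0,0,0,-0.02,0,-0.26,0,0,0]'|f
python3 -m creep '[0,-0.07,0.02,-0.25,0,0,0,0,-0.07,0.02,-0.25,0,0,0]'|f
```

```text
tool_pos: [0.5445, -0.2961, 0.159]
force: [-3.6, 1.8, 4.6]
tool_pos: [0.5533, -0.2987, 0.1488]
force: [-2.4, 4.2, 5.5]
tool_pos: [0.5589, -0.3002, 0.1372]
force: [-1.9, 2.6, 7.5]
tool_pos: [0.5616, -0.3009, 0.1246]
force: [-5.6, -0.5, 6.7]
tool_pos: [0.5609, -0.3008, 0.1116]
force: [-1.4, 2.5, 9.2]
tool_pos: [0.5571, -0.2996, 0.099]
force: [-7.1, 3.5, 13.1]
```

```bash
f(){ grep -E "pos|^force:" | tee -a log.txt; }
python3 -m creep '[0,-0.14,0.04,-0.22,0,0,0,0,-0.14,0.04,-0.22,0,0,0]'|f
python3 -m creep '[0,-0.19,0.05,-0.18,0,0,0,0,-0.19,0.05,-0.18,0,0,0]'|f
python3 -m creep '[0,-0.22,0.07,-0.12,0,0,0,0,-0.22,0.07,-0.12,0,0,0]'|f
python3 -m creep '[0,-0.25,0.06,-0.05,0,0,0,0,-0.25,0.06,-0.05,0,0,0]'|f
python3 -m creep '[0,-0.25,0.07,0.01,0,0,0,0,-0.25,0.07,0.01,0,0,0]'|f
python3 -m creep '[0,-0.24,0.07,0.08,0,0,0,0,-0.24,0.07,0.08,0,0,0]'|f
python3 -m creep '[0,-0.21,0.06,0.15,0,0,0,0,-0.21,0.06,0.15,0,0,0]'|f
python3 -m creep '[0,-0.17,0.04,0.19,0,0,0,0,-0.17,0.04,0.19,0,0,0]'|f
python3 -m creep '[0,-0.11,0.04,0.23,0,0,0,0,-0.11,0.04,0.23,0,0,0]'|f
python3 -m creep '[0,-0.06,0.01,0.26,0,0,0,0,-0.06,0.01,0.26,0,0,0]'|f
```

```text
tool_pos: [0.5502, -0.2977, 0.0881]
force: [-2.9, 2.6, 13.3]
tool_pos: [0.5408, -0.2951, 0.0792]
force: [-2.8, 5.8, 18.6]
tool_pos: [0.5298, -0.292, 0.0734]
force: [0.1, 0.5, 19.3]
tool_pos: [0.5175, -0.2886, 0.0707]
force: [5.7, 4.7, 14.8]
tool_pos: [0.5051, -0.285, 0.0713]
force: [9.0, 3.8, 14.1]
tool_pos: [0.493, -0.2817, 0.0752]
force: [9.9, 1.7, 10.5]
tool_pos: [0.4822, -0.2786, 0.0825]
force: [8.0, -0.4, 5.2]
tool_pos: [0.4739, -0.2763, 0.092]
force: [12.5, 4.1, 4.4]
tool_pos: [0.4682, -0.2746, 0.1034]
force: [10.6, -3.5, 1.4]
tool_pos: [0.4653, -0.2739, 0.1164]
force: [14.9, 1.8, 0.6]
```

```bash
f(){ grep -E "pos|^force:" | tee -a log.txt; }
python3 -m creep '[0,0.02,0,0.26,0,0,0,0,0.02,0,0.26,0,0,0]'|f
python3 -m creep '[0,0.07,-0.02,0.25,0,0,0,0,0.07,-0.02,0.25,0,0,0]'|f
python3 -m creep '[0,0.14,-0.04,0.22,0,0,0,0,0.14,-0.04,0.22,0,0,0]'|f
python3 -m creep '[0,0.19,-0.05,0.17,0,0,0,0,0.19,-0.05,0.17,0,0,0]'|f
python3 -m creep '[0,0.22,-0.07,0.12,0,0,0,0,0.22,-0.07,0.12,0,0,0]'|f
python3 -m creep '[0,0.25,-0.06,0.05,0,0,0,0,0.25,-0.06,0.05,0,0,0]'|f
python3 -m creep '[0,0.25,-0.07,-0.01,0,0,0,0,0.25,-0.07,-0.01,0,0,0]'|f
python3 -m creep '[0,0.24,-0.07,-0.08,0,0,0,0,0.24,-0.07,-0.08,0,0,0]'|f
python3 - <<'E'
import re,numpy as np
t=open("log.txt").read()
P=np.array([eval(x) for x in re.findall(r"tool_pos: (\[.*?\])",t)]);F=np.array([eval(x) for x in re.findall(r"force: (\[.*?\])",t)])
x=P[:,:2]@[.964,-.267]; z=P[:,2]
A=np.c_[2*x,2*z,np.ones(len(x))]; c=np.linalg.lstsq(A,x*x+z*z,rcond=None)[0]
R=np.sqrt(c[2]+c[0]**2+c[1]**2); print("centre",c[:2],"R",R)
th=np.arctan2(x-c[0],z-c[1]); Fx=F[:,:2]@[.964,-.267]
Ft=-(Fx*np.cos(th)-F[:,2]*np.sin(th)); Fr=Fx*np.sin(th)+F[:,2]*np.cos(th)
for a,b,d in zip(np.degrees(th)%360,Ft,Fr): print(int(a),round(b,1),round(d,1))
M=np.c_[np.ones(len(th)),np.sin(th),np.cos(th)]; k,res=np.linalg.lstsq(M,Ft,rcond=None)[:2]
print(k,np.hypot(k[1],k[2]),"rms",np.sqrt(res/len(th)))
# hardest at theta_h: heavy side then at the rising axle height (270 deg); straight down = 180 -> theta_h-90
h=np.degrees(np.arctan2(k[1],k[2])); print("hardest",h%360,"-> handle angle for heavy down",(h-90)%360)
E
```

```text
tool_pos: [0.4659, -0.274, 0.1292]
force: [9.1, -1.5, -2.9]
tool_pos: [0.4694, -0.275, 0.1414]
force: [11.6, -1.8, -8.0]
tool_pos: [0.4759, -0.2768, 0.1522]
force: [2.7, 1.1, -4.8]
tool_pos: [0.4851, -0.2794, 0.161]
force: [-5.4, 2.6, 3.5]
tool_pos: [0.4965, -0.2827, 0.1674]
force: [-1.7, 6.6, 3.9]
tool_pos: [0.5094, -0.2863, 0.1704]
force: [-3.4, -0.2, 7.8]
tool_pos: [0.5221, -0.2898, 0.1698]
force: [-3.2, 1.2, 5.4]
tool_pos: [0.5344, -0.2933, 0.1657]
force: [-2.2, 3.0, 7.3]
centre [0.57170859 0.12057096] R 0.050115658320998326
40 6.0 1.0
55 6.5 0.3
70 7.9 0.1
85 7.1 -4.7
100 8.7 -3.6
115 8.5 -12.7
130 7.9 -11.3
145 7.0 -17.7
160 6.5 -18.2
175 5.5 -14.4
190 5.1 -15.2
205 3.8 -13.4
220 2.6 -9.0
235 2.6 -11.5
249 2.5 -11.0
265 0.6 -13.9
279 1.3 -9.5
294 2.5 -13.9
309 2.3 -4.8
323 2.7 6.3
339 1.8 4.8
355 2.6 8.0
10 4.3 4.7
25 5.8 5.3
[ 4.66422     3.24222968 -0.84205955] 3.3497936672945166 rms [0.56725276]
hardest 104.55898387070576 -> handle angle for heavy down 14.55898387070576
```

The fit is clean: mean 4.66 N, amplitude 3.35 N, hardest at 104.6°. The heavy side is therefore straight down with the handle at about 14.6°. I'm at about 25° and will turn back.

```bash
python3 -m creep '[0,-0.11,0.03,0.03,0,0,0, 0,-0.11,0.03,0.04,0,0,0, 0,-0.11,0.03,0.05,0,0,0, 0,0,0,0,0,0,0, 0,0,0,0,0,0,0, 0,0,0,0,0,0,0, 0,0,0,0,0,0,0, 0,0,0,0,0,0,0]'
python3 - <<'E'
from h import *
np.set_printoptions(precision=3,suppress=True)
o=manip.observe(); x=o["tool_pos"][:2]@[.964,-.267]-.5717; z=o["tool_pos"][2]-.1206
print("theta",np.degrees(np.arctan2(x,z)),"qvel",abs(o["qvel"]).max())
for n in("scene","top"):
    p=manip.get_image(n); cv2.imwrite(f"pics/{n}9.png",p["pixels"])
    for d in manip.landmark_of(p,"trip_lever_tip")[:2]: print(n,d,px2w(p,*d["point"]))
E
```

```text
clock: 20.27
tool_pos: [0.5261, -0.291, 0.1688]
orientation: [2.5, 1.899, 0.001]
force: [2.3, 1.9, 11.5]
opening: 0.188
gripper_force: 60.7
theta 15.258195913318001 qvel 0.0027456788650588814
scene {'point': [313.5, 362.7], 'conf': 0.63} [ 0.71  -0.243  0.021]
scene {'point': [124.5, 305.2], 'conf': 0.42} [0.61  0.39  0.131]
top {'point': [175.2, 155.2], 'conf': 0.64} [0.599 0.399 0.137]
top {'point': [136.9, 275.1], 'conf': 0.42} [0.711 0.068 0.108]
```

View pics/scene9.png

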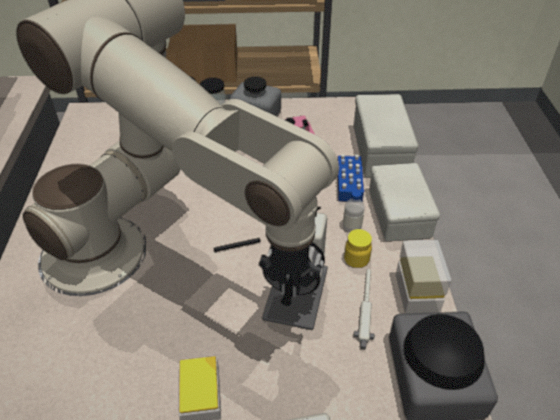

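The handle is gripped at (285,290), and the bystanders look to be where they were. The trip is hidden behind the arm, but the lever was seen standing after I let go of it. Handing in.

```bash
python3 -c "
from plant import manip
print(manip.finish_job())"
```

```text
the job is handed in; nothing more can be done
None
```

The job is handed in at about 20 s of the 72 s allowed. I pressed the test button and the lever dropped, then lifted it until it stood by itself. I turned the drum once right round and am holding the handle about 15° past the top, where I felt the heavy side to be straight down (within about 5° by my estimate). The arm hid the trip at the end, so the lever was last seen standing just after I let go of it, and the hand-in returned no verdict.

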